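Post the long bearing gauge through the return box's flap

ROBOT

A 6-joint arm with a two-finger parallel gripper is mounted at the origin on the work surface. World frame = base frame: x ahead of the robot, y to its left, z up, the work surface at z = 0. Lengths are in mm, angles in rad, forces in N, time in s.
With the tool pointing down it reaches from about 350 to 925 mm from the base axis. Payload 6.4 kg.
Tool frame: the origin (TCP) lies between the finger pads; the fingertips stand 11 mm ahead of it and the grasp point (between the pads) lies 8 mm behind it (tcp_to_tips is the z of the fingertips in the tool frame, in mm); z points along the fingers, y is the line along which they close (so a half turn about z gives the same grasp; the last joint's range is limited). The gripper opens to 94 mm and grips with 3 to 60 N. Pads are 16 mm wide; open, the fingers measure 119 mm over their backs; the gripper's body (75 mm by 177 mm) begins 78 mm behind the grasp point.
Start: joints at [1.01, 0.245, 1.558, -0, 1.339, -0.174], TCP at [245.195, 601.991, 216.455] pointing down, gripper open.
Joint ranges: [-3.13, 3.13], [-1.02, 2.26], [0.13, 2.54], [-0.95, 4.09], [0.21, 2.88], [-2.74, 2.74]. Speed limits (rad/s): [2.57, 2.57, 3.14, 3.14, 3.14, 3.14].

INTERFACE

Orientations are given as a unit quaternion [x, y, z, w].
In Python, from rig import get_state, camera, sign_off, recognise, cut_out, tcp_to_tips gives the robot as it stands.
- The arm moves only by the tool carry_out, never from a script. Its argument "series" is a list of rows, each a list of 3 entries, a list of its own where there are three numbers: the finger opening in m, from 0 to 0.094, then the shift along the tool's x, y, z in m, then the turn, a rotation vector about the tool's x, y, z in rad. A call has 1 to 12 rows; each row shifts and turns the commanded pose from where the row before left it, along the tool's axes as they then stand; what a row does not reach is not made up. A row lasts 1/10 s, in which the tool goes at most 50 mm and 8.59 degrees, less where a joint would pass 70% of its speed; a pose out of reach is approached as far as the arm can. A call is refused whole if a number of a shift passes 0.05 or a number of a turn 0.15, either way. A call with a gripper value outside its range is refused whole. The fingers move at their own pace and stop on an object; "newtons" is the grip in N (left out, the last holds). Time passes only in rows, so rows that do not move let the fingers close. It gives the time, the measured TCP pose, the force, the opening and the grip force at its end, in the units of the state.
- get_state(): the state, without advancing time (a new reading comes with each control period).
- camera(name): name is "side" or "top" or "wrist"; returns a dict with "frame" (400x640x3 uint8, red, green, blue), "depth" (400x640 float32, mm along the optical axis (not along the pixel's ray), 0 where there is no reading), "camera_matrix" (3x3 intrinsics, pixels), "k1" (the pictures are not rectified: a ray, as slopes to the right and down, at radius r is drawn at 1 + k1 r^2 times it, then the intrinsics apply), "R" (3x3) and "t" (3): a world point X has camera coordinates R X + t; the wrist camera has in their place "tool_from_camera" (4x4, takes a point from camera to tool coordinates, whose origin is the TCP and whose axes are the flange's). Camera axes: x right, y down, z forward; pixel columns grow to the right and rows downward; lengths in mm; the calibration is good to about 2 mm. A picture is of the moment at which its call begins: read the wrist's pose just before it.
- sign_off(): hands the job in; it is judged then, once.
Trained networks look in a picture, given as the dict that the camera call returned (one of the last four; its "shot" number tells which), for a name from the list of things; names that differ only in an ending like _2 or _b are one class to them, and where a whole thing is asked for, a point or a joint stands for the part that bears it (a point fixed in the world has none). Each returns a list of dicts, best first, with "p" (0 to 1); they miss things now and then, are a little off and sometimes report something else, mostly with a low value. They report only what shows in the picture. A call takes as long as a camera call.
- recognise(picture, thing): "box" ([left, top, right, bottom] in pixels, round what is visible of it).
- cut_out(picture, thing): "region" (400x640 bool, what is visible of it) and "box" ([left, top, right, bottom] in pixels, round what is visible of it).
The state is a dict: "clock": time; "joint_pos": joint angles; "dq": joint speeds; "effort": joint torques, N m; "tool_pos": TCP position; "orientation": TCP orientation; "force": force on the tool from outside, world axes, zero at the start; "moment": the same for the moment, N m; "grip_width": finger opening in mm; "gripper_force": force on a finger pad.
Only numpy, scipy, OpenCV 4.12 (cv2) and the standard library are available. Lean on these libraries where they do the work, as an engineer would, in place of code of your own. Each camera call takes 0.05 s, during which the arm holds its last target. There are 200 camera calls.

TASK

The long, slender steel bearing gauge is due for recalibration: take it from the shelf, hold it upright over the return box and push it foot first down through the sprung flap in the lid. Keep hold of it until at least half of its length is through, then let it go so that it drops into the box and the flap springs shut behind it. Leave the short gauge with the broad foot standing where it is.

Things in the scene. Friction and masses are not known exactly. Their poses are not given: they have to be found in the camera images.
- long_gauge_mid (a point): The gauge to post: a loose plain steel round plug standing upright, 100 mm tall, about 0.3 kg; foot 28 mm in diameter for the lowest 30 mm, above it a ringed handle 24 mm in diameter up to the top. The point is its centre, 50 mm above its underside; z points from foot to top. It swaps places with a short gauge, a brass cup and a yo-yo; at least 100 mm between centres.
- mouth (a point): Mouth of the return box, a grey fixed box 130 (x) by 150 (y) by 170 mm high, lid 8 mm thick, empty below. The point: centre of the mouth at the lid's upper face; z up, x and y along the mouth's sides. The mouth, 56 mm in x by 100 mm in y, is filled by an aluminium flap 2 mm below the upper face, hinged on the mouth's -x side (brass pin) and swinging down into the box.
- flap (a joint): Angle of the flap, rad: 0 shut (level), growing as its free (+x) edge swings down, up to 1.5. A spring shuts it; 3 N opens it. At mid-mouth the gauge passes the flap's edge with its foot about 55 mm down; its own weight carries it on when let go half-way through.
- short_gauge_mid (a point): The other steel gauge, which must stay: standing upright, only 62 mm tall, with a broad foot of 40 mm diameter and 18 mm height under a handle of 24 mm diameter, 0.27 kg, loose. The point is its centre, 31 mm above its underside; z is its long axis.

How it is judged:
By the outcome, as a careful person would: the job done as asked, in the order asked, and still so for the second after the job is handed in, with the robot touching nothing.
It also fails if it takes over 42 s, if anything falls off the work surface, if the arm or the gripper's body presses on something with over 40 N, if the wrist force passes 120 N, or if a joint passes its speed limit or range.

## Working session

There is one attempt and no reset: what is moved stays moved. The work goes in short steps, Python scripts to look and compute and a tool call to move; the robot and the scene stay as the last step left them, time stands still between calls to the robot, and variables do not carry over. Pictures are saved under pics/ and viewed, at most 10 in all, crops included, and the job is handed in when it is done.

Besides the shell and the picture viewer there is one more tool, called after "Request:" in YAML: its name, and indented under it one key for each argument. carry_out: Moves the arm, as the interface text tells. Its arguments: {"type":"object","properties":{"series":{"type":"array","items":{"type":"array"}},"newtons":{"type":"number"}},"required":["series"]}

```bash
mkdir -p pics; cat > h.py <<'E'
import numpy as np, cv2
from rig import *
from scipy.spatial.transform import Rotation as Ro
def pts(pic, mask=None, st=None):
    K=pic["camera_matrix"]; d=pic["depth"]; m=(d>0) if mask is None else (mask&(d>0))
    v,u=np.nonzero(m)
    D=np.array([pic["k1"],0,0,0,0],float)
    n=cv2.undistortPoints(np.c_[u,v].astype(np.float64)[:,None],np.array(K,float),D)[:,0]
    z=d[v,u]; P=np.c_[n*z[:,None],z]
    if "R" in pic: return (P-np.array(pic["t"]))@np.array(pic["R"]), u, v
    T=np.array(pic["tool_from_camera"]); P=P@T[:3,:3].T+T[:3,3]
    return Ro.from_quat(st["orientation"]).apply(P)+np.array(st["tool_pos"]),u,v
E
python3 - <<'E'
from h import *
s=get_state(); print(s)
ims=[]
for c in ("top","side"):
    p=camera(c); ims.append(p["frame"])
    for th in ("long_gauge_mid","short_gauge_mid","flap"):
        for r in cut_out(p,th)[:2]:
            P,u,v=pts(p,r["region"])
            print(c,th,round(r["p"],2),r["box"],len(P), np.percentile(P,[2,50,98],axis=0).round().tolist() if len(P) else 0)
cv2.imwrite("pics/a.png",cv2.resize(np.vstack(ims),(480,600))[:,:,::-1])
E
```

```text
{'clock': 0.0, 'joint_pos': array([ 1.00990894e+00,  2.45759712e-01,  1.55895565e+00,  2.45964535e-05,
        1.33867530e+00, -1.74108629e-01]), 'dq': array([ 0.00067853, -0.00054029,  0.00247341,  0.00060007, -0.00112012,
        0.00166265]), 'effort': array([ 3.95305888e-04, -4.15833628e+01, -3.14604449e+01,  6.85240980e-02,
        3.31496517e-02, -1.15097296e-04]), 'tool_pos': array([244.88224911, 601.515155  , 215.4114759 ]), 'orientation': array([ 1.92188896e-01,  9.81357539e-01, -8.34677652e-04, -3.34162494e-04]), 'force': array([ 0.04984239, -0.55337725,  0.3137166 ]), 'moment': array([-0.07242099, -0.02115487,  0.00184442]), 'gripper_force': 0.0, 'grip_width': 93.55789355839217}
top long_gauge_mid 0.62 [325.6, 159.2, 337.6, 176.3] 159 [[600.0, -78.0, 19.0], [606.0, -66.0, 94.0], [621.0, -54.0, 104.0]]
top short_gauge_mid 0.76 [345.1, 214.8, 359.9, 227.0] 205 [[464.0, -137.0, 4.0], [479.0, -115.0, 23.0], [499.0, -100.0, 67.0]]
top flap 0.96 [166.1, 166.4, 215.3, 197.6] 983 [[522.0, 204.0, 166.0], [548.0, 250.0, 169.0], [575.0, 295.0, 172.0]]
side long_gauge_mid 0.73 [345.3, 201.3, 357.8, 236.4] 299 [[597.0, -81.0, 10.0], [605.0, -74.0, 60.0], [618.0, -61.0, 103.0]]
side short_gauge_mid 0.84 [314.3, 246.4, 328.2, 276.8] 293 [[461.0, -138.0, 8.0], [474.0, -127.0, 26.0], [493.0, -109.0, 65.0]]
side flap 0.78 [256.4, 127.1, 280.4, 142.0] 276 [[522.0, 209.0, 167.0], [548.0, 250.0, 170.0], [573.0, 294.0, 172.0]]
```

View pics/a.png

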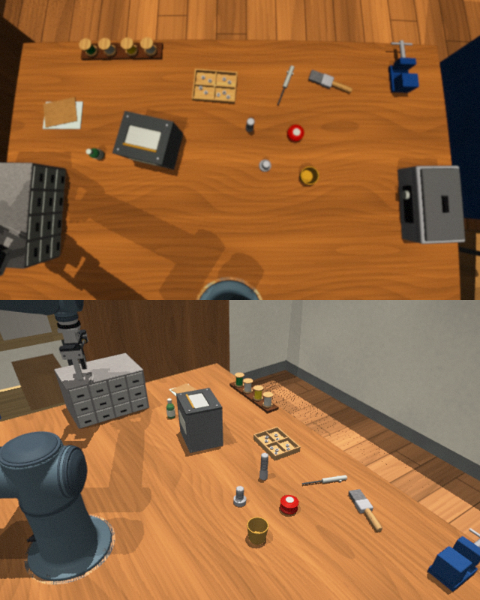

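```bash
python3 - <<'E'
from h import *
for c in ("top","side"):
    p=camera(c)
    P,u,v=pts(p)
    for nm,(x,y) in dict(long=(607,-66),short=(478,-118)).items():
        for lo,hi in ((-5,32),(35,90),(94,108),(56,70)):
            m=(abs(P[:,0]-x)<40)&(abs(P[:,1]-y)<40)&(P[:,2]>lo)&(P[:,2]<hi)
            if lo>-5 and m.sum(): print(c,nm,lo,m.sum(),np.percentile(P[m],[3,50,97],axis=0).round().tolist())
    m=(P[:,2]>155)&(P[:,2]<185)&(abs(P[:,0]-548)<110)&(abs(P[:,1]-250)<120)
    print(c,"box",np.percentile(P[m],[1,50,99],axis=0).round().tolist())
    cv2.imwrite(f"pics/{c}.png",cv2.resize(p["frame"][100:300,120:400],(784,560))[:,:,::-1])
E
```

```text
top long 35 53 [[601.0, -77.0, 35.0], [603.0, -64.0, 64.0], [611.0, -55.0, 89.0]]
top long 94 82 [[602.0, -78.0, 97.0], [612.0, -66.0, 101.0], [623.0, -56.0, 104.0]]
top long 56 13 [[600.0, -74.0, 57.0], [604.0, -62.0, 61.0], [609.0, -55.0, 69.0]]
top short 35 91 [[470.0, -128.0, 43.0], [480.0, -117.0, 63.0], [492.0, -107.0, 66.0]]
top short 56 78 [[471.0, -129.0, 59.0], [482.0, -118.0, 63.0], [492.0, -108.0, 66.0]]
top box [[474.0, 166.0, 160.0], [544.0, 245.0, 170.0], [617.0, 326.0, 175.0]]
side long 35 165 [[598.0, -79.0, 37.0], [604.0, -75.0, 62.0], [617.0, -62.0, 88.0]]
side long 94 64 [[599.0, -77.0, 95.0], [608.0, -70.0, 101.0], [619.0, -59.0, 104.0]]
side long 56 43 [[598.0, -79.0, 57.0], [605.0, -75.0, 63.0], [620.0, -63.0, 69.0]]
side short 35 141 [[468.0, -130.0, 36.0], [476.0, -124.0, 58.0], [487.0, -109.0, 66.0]]
side short 56 75 [[469.0, -130.0, 58.0], [478.0, -120.0, 63.0], [488.0, -108.0, 67.0]]
side box [[470.0, 164.0, 156.0], [539.0, 233.0, 171.0], [615.0, 329.0, 176.0]]
```

The overview shows the long gauge at about (250,125) in the upper view, the short gauge at (265,165), the yo-yo, the cup, and a slightly rotated grey box at (148,140). I need the mouth's yaw and its hinge side.

View pics/top.png

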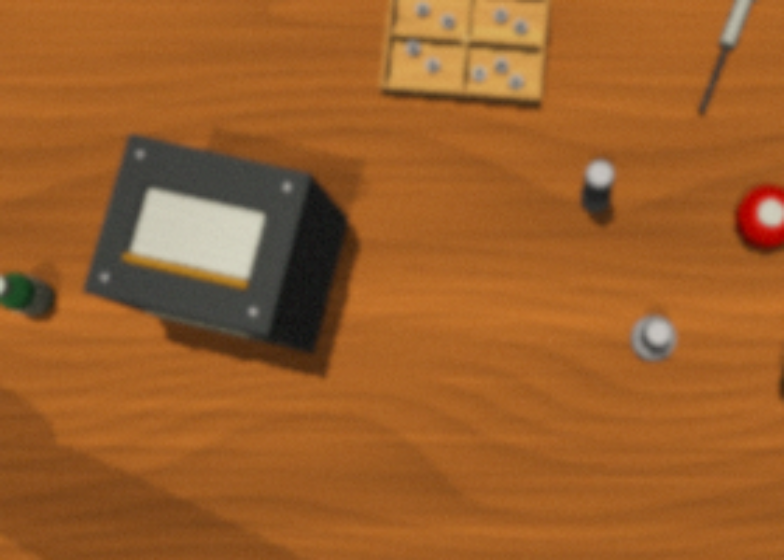

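```bash
python3 - <<'E'
from h import *
for c in ("top","side"):
    p=camera(c)
    r=cut_out(p,"flap")[0]
    P,u,v=pts(p,r["region"])
    P=P[abs(P[:,2]-169)<6]
    print(c,"flap",cv2.minAreaRect(P[:,:2].astype(np.float32)))
    P,u,v=pts(p)
    m=(P[:,2]>163)&(P[:,2]<182)&(abs(P[:,0]-548)<110)&(abs(P[:,1]-250)<120)
    print("lid",cv2.minAreaRect(P[m][:,:2].astype(np.float32)))
s=get_state();p=camera("wrist");cv2.imwrite("pics/w0.png",p["frame"][:,:,::-1])
T=p["tool_from_camera"];print(np.round(T,3))
E
```

```text
top flap ((547.0418701171875, 248.23468017578125), (94.84963989257812, 50.58261489868164), 76.77584075927734)
lid ((547.36865234375, 248.1824188232422), (151.7230682373047, 130.95455932617188), 77.50932312011719)
side flap ((546.0794677734375, 250.48150634765625), (101.8801498413086, 52.91166305541992), 77.12052917480469)
lid ((545.858154296875, 248.44232177734375), (159.38919067382812, 132.18374633789062), 77.54945373535156)
[[-1.00000e-03 -9.59000e-01 -2.82000e-01  8.22880e+01]
 [ 1.00000e+00 -2.00000e-03  1.00000e-03  3.60000e-01]
 [-1.00000e-03 -2.82000e-01  9.59000e-01 -1.68431e+02]
 [ 0.00000e+00  0.00000e+00  0.00000e+00  1.00000e+00]]
```

Top crop: the white flap spans (123..265, 187..290). Its brass hinge is on the lower (robot, -x) side, which puts the box yaw at about -12.7°. The mouth centre is near (547,248), the long gauge near (611,-67), and the short one near (481,-118). I'll rise first and turn so the fingers close along the mouth's x.

Request:
carry_out:
  series:
    - [0.094,[0,0,-0.008],[0,0,0.14]]
    - [0.094,[0,0,-0.008],[0,0,0.14]]
    - [0.094,[0,0,-0.008],[0,0,0.14]]
    - [0.094,[0,0,-0.008],[0,0,0.14]]
    - [0.094,[0,0,-0.008],[0,0,0.14]]
    - [0.094,[0,0,-0.008],[0,0,0.14]]
    - [0.094,[0,0,-0.008],[0,0,0.14]]
    - [0.094,[0,0,-0.008],[0,0,0.14]]
    - [0.094,[0,0,-0.008],[0,0,0.14]]
    - [0.094,[0,0,-0.008],[0,0,0.147]]
    - [0.094,[0,0,0],[0,0,0]]

```text
clock: 1.85
tool_pos: [245.5, 602.5, 298.0]
orientation: [0.781, 0.624, 0.001, -0.0]
force: [-0.9, -0.6, 0.9]
grip_width: 94.0
gripper_force: 0.0
```

```bash
cat >> h.py <<'E'
def to(target, yaw=None):
    "shift in tool axes (mm) and rotvec to bring the tool to target, pointing straight down, tool y at yaw (deg)"
    s=get_state(); R=Ro.from_quat(s["orientation"])
    sh=R.inv().apply(np.array(target)-s["tool_pos"])
    y=R.as_matrix()[:,1]; print("clock",round(s["clock"],2),"tcp",s["tool_pos"].round(1),"tool z",R.as_matrix()[:,2].round(4),"yaw y",np.degrees(np.arctan2(y[1],y[0])).round(2),"F",s["force"].round(1),"w",round(s["grip_width"],1),s["gripper_force"])
    if yaw is not None:
        a=np.radians(yaw); Y=np.array([np.cos(a),np.sin(a),0]); Z=np.array([0,0,-1.]); W=np.c_[np.cross(Y,Z),Y,Z]
        print("rotvec",(R.inv()*Ro.from_matrix(W)).as_rotvec().round(4))
    print("shift",sh.round(1))
E
python3 -c "
from h import *
to([611,-67,220],-12.7); print(get_state()['joint_pos'].round(2))"
```

```text
clock 1.85 tcp [245.5 602.5 298. ] tool z [ 0.0014  0.0022 -1.    ] yaw y -12.76 F [-0.9 -0.6  0.9] w 94.0 0.0
rotvec [ 0.0008 -0.0025 -0.001 ]
shift [-572.4  504.3   77. ]
[1.01 0.19 1.47 0.   1.48 1.23]
```

Request:
carry_out:
  series:
    - [0.06,[-0.032,0.028,0],[0,0,0]]
    - [0.06,[-0.032,0.028,0],[0,0,0]]
    - [0.06,[-0.032,0.028,0],[0,0,0]]
    - [0.06,[-0.032,0.028,0],[0,0,0]]
    - [0.06,[-0.032,0.028,0],[0,0,0]]
    - [0.06,[-0.032,0.028,0],[0,0,0]]
    - [0.06,[-0.032,0.028,0],[0,0,0]]
    - [0.06,[-0.032,0.028,0],[0,0,0]]
    - [0.06,[-0.032,0.028,0],[0,0,0]]
    - [0.06,[-0.032,0.028,0],[0,0,0]]
    - [0.06,[-0.032,0.028,0],[0,0,0]]
    - [0.06,[-0.032,0.028,0],[0,0,0]]

```text
clock: 3.05
tool_pos: [488.3, 151.5, 296.1]
orientation: [0.78, 0.625, 0.0, -0.0]
force: [0.6, -0.0, 0.3]
grip_width: 60.1
gripper_force: 0.0
```

Request:
carry_out:
  series:
    - [0.06,[-0.032,0.028,0.014],[0,0,0]]
    - [0.06,[-0.032,0.028,0.014],[0,0,0]]
    - [0.06,[-0.032,0.028,0.014],[0,0,0]]
    - [0.06,[-0.032,0.028,0.014],[0,0,0]]
    - [0.06,[-0.032,0.028,0.014],[0,0,0]]
    - [0.06,[-0.028,0.028,0.007],[0,0,0]]
    - [0.06,[0,0,0],[0,0,0]]
    - [0.06,[0,0,0],[0,0,0]]

```text
clock: 3.85
tool_pos: [609.9, -67.6, 218.6]
orientation: [0.781, 0.624, -0.0, -0.001]
force: [0.1, -0.0, 0.5]
grip_width: 59.9
gripper_force: 0.0
```

```bash
python3 - <<'E'
from h import *
s=get_state(); p=camera("wrist"); cv2.imwrite("pics/w1.png",p["frame"][:,:,::-1])
for r in cut_out(p,"long_gauge_mid")[:2]: print(r["p"],r["box"])
P,u,v=pts(p,None,s)
for x,y in ((611,-67),):
    for lo,hi in ((10,28),(35,90),(96,106)):
        m=(abs(P[:,0]-x)<30)&(abs(P[:,1]-y)<30)&(P[:,2]>lo)&(P[:,2]<hi)
        print(lo,m.sum(),np.percentile(P[m],[2,50,98],axis=0).round(1).tolist() if m.any() else 0)
        if m.sum()>9: print(cv2.minEnclosingCircle(P[m][:,:2].astype(np.float32)))
print("table z",np.median(P[P[:,2]<10][:,2]))
to([611,-67,78],-12.7)
E
```

```text
0.7 [312.9, 161.5, 340.1, 208.7]
10 75 [[601.5, -66.3, 10.6], [615.2, -54.5, 19.1], [626.5, -52.8, 27.7]]
((613.3471069335938, -65.8406753540039), 13.70980453491211)
35 267 [[602.7, -64.9, 37.5], [615.5, -56.2, 68.8], [624.9, -54.4, 89.7]]
((613.526123046875, -64.2774429321289), 11.928555488586426)
96 534 [[602.5, -76.9, 97.0], [613.2, -65.8, 99.8], [623.6, -55.5, 101.6]]
((613.068359375, -66.51341247558594), 11.970646858215332)
table z 0.07158449422558988
clock 3.95 tcp [609.9 -66.3 219.6] tool z [ 1.e-04  3.e-04 -1.e+00] yaw y -12.65 F [-0.5  0.6  0.3] w 60.2 0.0
rotvec [-0.     -0.0003  0.0009]
shift [ -0.5   1.2 141.6]
```

Request:
carry_out:
  series:
    - [0.06,[-0.001,0.003,0.02],[0,0,0]]
    - [0.06,[0,0,0.03],[0,0,0]]
    - [0.06,[0,0,0.03],[0,0,0]]
    - [0.06,[0,0,0.03],[0,0,0]]
    - [0.06,[0,0,0.02],[0,0,0]]
    - [0.06,[0,0,0.011],[0,0,0]]
    - [0.06,[0,0,0],[0,0,0]]
    - [0.06,[0,0,0],[0,0,0]]
  newtons: 40

```text
clock: 4.75
tool_pos: [613.6, -68.6, 79.8]
orientation: [0.781, 0.624, 0.001, 0.001]
force: [0.8, -0.4, -1.0]
grip_width: 60.2
gripper_force: 0.0
```

Request:
carry_out:
  series:
    - [0.015,[0,0,0],[0,0,0]]
    - [0.015,[0,0,0],[0,0,0]]
    - [0.015,[0,0,0],[0,0,0]]
    - [0.015,[0,0,0],[0,0,0]]
    - [0.015,[0,0,0],[0,0,0]]
    - [0.015,[0,0,0],[0,0,0]]

```text
clock: 5.35
tool_pos: [612.8, -69.0, 78.6]
orientation: [0.781, 0.624, -0.0, -0.0]
force: [-1.9, -0.3, 1.4]
grip_width: 23.0
gripper_force: 40.0
```

Request:
carry_out:
  series:
    - [0.015,[0,0,-0.005],[0,0,0]]
    - [0.015,[0,0,-0.015],[0,0,0]]
    - [0.015,[0,0,-0.025],[0,0,0]]
    - [0.015,[0,0,-0.03],[0,0,0]]
    - [0.015,[0,0,-0.03],[0,0,0]]
    - [0.015,[0,0,-0.03],[0,0,0]]
    - [0.015,[0,0,-0.03],[0,0,0]]
    - [0.015,[0,0,-0.03],[0,0,0]]
    - [0.015,[0,0,-0.015],[0,0,0]]
    - [0.015,[0,0,-0.005],[0,0,0]]
    - [0.015,[0,0,0],[0,0,0]]

```text
clock: 6.45
tool_pos: [612.8, -68.9, 293.3]
orientation: [0.781, 0.624, -0.0, -0.0]
force: [0.1, 0.2, -2.9]
grip_width: 23.2
gripper_force: 40.0
```

```bash
python3 - <<'E'
from h import *
to([550,247.5,290],-12.7)
s=get_state(); p=camera("wrist"); cv2.imwrite("pics/w2.png",p["frame"][:,:,::-1])
E
```

```text
clock 6.45 tcp [612.8 -68.9 293.3] tool z [-1.e-04  0.e+00 -1.e+00] yaw y -12.78 F [ 0.1  0.2 -2.9] w 23.2 39.97710941591777
rotvec [-0.0001  0.     -0.0014]
shift [ 294.7 -131.2    3.3]
```

View pics/w2.png

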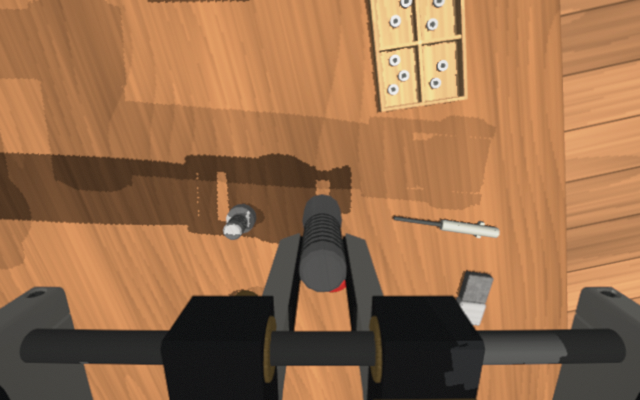

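The wrist view shows the gauge held between the fingers at about (322,262), with its foot hanging below and seemingly upright. Next I'll carry it over the mouth.

Request:
carry_out:
  series:
    - [0.015,[0.02,-0.009,0],[0,0,0]]
    - [0.015,[0.036,-0.016,0],[0,0,0]]
    - [0.015,[0.036,-0.016,0],[0,0,0]]
    - [0.015,[0.036,-0.016,0],[0,0,0]]
    - [0.015,[0.036,-0.016,0],[0,0,0]]
    - [0.015,[0.036,-0.016,0],[0,0,0]]
    - [0.015,[0.036,-0.016,0],[0,0,0]]
    - [0.015,[0.036,-0.016,0],[0,0,0]]
    - [0.015,[0.02,-0.01,0],[0,0,0]]
    - [0.015,[0,0,0],[0,0,0]]
    - [0.015,[0,0,0],[0,0,0]]
    - [0.015,[0,0,0],[0,0,0]]
  newtons: 50

```text
clock: 7.7
tool_pos: [549.7, 243.7, 292.3]
orientation: [0.782, 0.624, -0.001, -0.0]
force: [-0.2, 0.4, -2.5]
grip_width: 22.8
gripper_force: 50.0
```

```bash
python3 - <<'E'
from h import *
to([549.3,244.7,186],-12.7)
for c in ("wrist","side"):
    s=get_state(); p=camera(c); P,u,v=pts(p,None,s)
    if c=="wrist":
        r=cut_out(p,"flap"); 
        if r:
            Q=pts(p,r[0]["region"],s)[0]; Q=Q[abs(Q[:,2]-168)<8]; print("flap",r[0]["p"],cv2.minAreaRect(Q[:,:2].astype(np.float32)),np.median(Q[:,2]))
    L=(P[:,2]>164)&(P[:,2]<178)&(abs(P[:,0]-548)<110)&(abs(P[:,1]-250)<120); print(c,"lid",cv2.minAreaRect(P[L][:,:2].astype(np.float32)))
    r=cut_out(p,"long_gauge_mid")
    if r:
        Q=pts(p,r[0]["region"],s)[0]; print(c,"gauge",r[0]["p"],np.percentile(Q,[3,50,97],axis=0).round(1).tolist())
        for lo in (205,225,245,270,290):
            m=abs(Q[:,2]-lo)<10
            if m.sum()>5: print(lo,m.sum(),np.median(Q[m],axis=0).round(1))
    f=p["frame"] if c=="wrist" else cv2.resize(p["frame"][60:240,180:370],(760,560)); cv2.imwrite(f"pics/{c}3.png",f[:,:,::-1])
E
```

```text
clock 7.7 tcp [549.7 243.7 292.3] tool z [-1.7e-03 -8.0e-04 -1.0e+00] yaw y -12.84 F [-0.2  0.4 -2.5] w 22.8 49.97552372267819
rotvec [-0.0015  0.0012 -0.0025]
shift [  1.   -0.4 106.3]
flap 0.66 ((547.93212890625, 252.17608642578125), (90.21822357177734, 52.735939025878906), 76.8957748413086) 168.1032850186359
wrist lid ((547.5946655273438, 249.2308349609375), (150.06629943847656, 130.69699096679688), 77.21015167236328)
wrist gauge 0.57 [[540.6, 238.3, 226.9], [551.7, 253.9, 304.0], [561.8, 259.1, 314.6]]
225 203 [551.7 258.2 226.8]
245 451 [553.1 256.5 244.1]
270 396 [552.8 256.3 271.3]
290 505 [552.8 256.2 289.9]
side lid ((545.1863403320312, 248.86553955078125), (157.6855010986328, 130.68630981445312), 77.12853240966797)
side gauge 0.53 [[535.6, 231.0, 1.4], [545.4, 236.8, 264.3], [765.5, 668.4, 316.2]]
225 58 [543.1 235.5 227.2]
245 74 [542.8 236.6 245.2]
270 67 [544.1 236.  271.5]
290 62 [543.7 235.4 289.8]
```

View pics/wrist3.png

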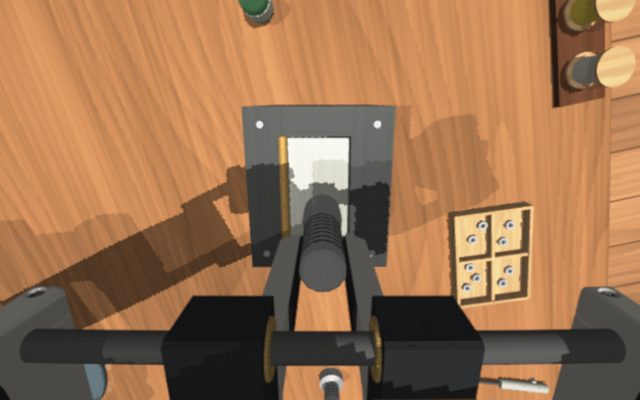

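View pics/side3.png

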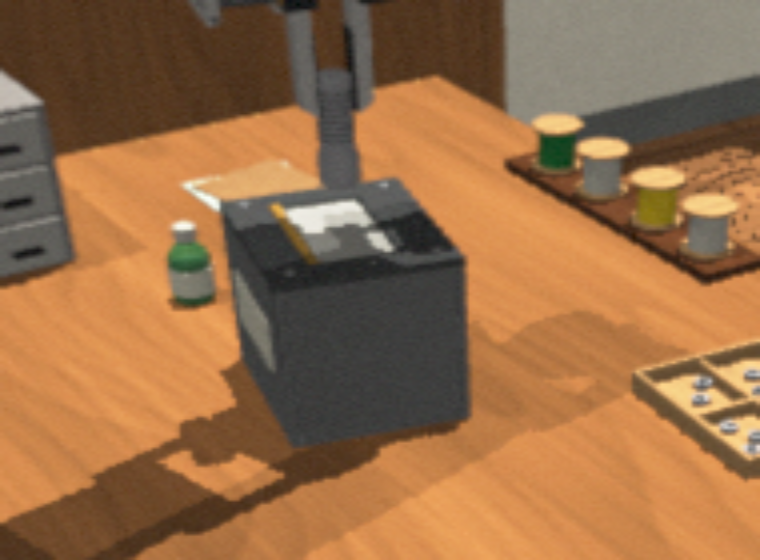

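Wrist view: the gauge hangs over the white flap (290..350, 137..240), with the hinge pin to its left. The side view shows it upright about 45 mm above the lid. Now I'll push it down.

Request:
carry_out:
  series:
    - [0.015,[0.001,0,0.01],[0,0,0]]
    - [0.015,[0,0,0.015],[0,0,0]]
    - [0.015,[0,0,0.012],[0,0,0]]
    - [0.015,[0,0,0.008],[0,0,0]]
    - [0.015,[0,0,0.008],[0,0,0]]
    - [0.015,[0,0,0.008],[0,0,0]]
    - [0.015,[0,0,0.008],[0,0,0]]
    - [0.015,[0,0,0.008],[0,0,0]]
    - [0.015,[0,0,0.008],[0,0,0]]
    - [0.015,[0,0,0.008],[0,0,0]]
    - [0.015,[0,0,0],[0,0,0]]

```text
clock: 9.05
tool_pos: [549.1, 245.6, 198.5]
orientation: [0.781, 0.624, -0.001, -0.001]
force: [1.0, -0.0, -3.8]
grip_width: 23.2
gripper_force: 50.0
```

```bash
python3 - <<'E'
from h import *
to([549.3,244.7,185],-12.7)
E
```

```text
clock 9.05 tcp [549.1 245.6 198.5] tool z [-2.6e-03 -6.0e-04 -1.0e+00] yaw y -12.78 F [ 1.  -0.  -3.8] w 23.2 49.978102435707115
rotvec [-0.0024  0.0011 -0.0014]
shift [-0.8  0.4 13.5]
```

Request:
carry_out:
  series:
    - [0.015,[0,0,0.005],[0,0,0]]
    - [0.015,[0,0,0.005],[0,0,0]]
    - [0.015,[0,0,0.0035],[0,0,0]]
    - [0.015,[0,0,0],[0,0,0]]
    - [0.015,[0,0,0],[0,0,0]]

```text
clock: 9.55
tool_pos: [549.9, 245.7, 186.7]
orientation: [0.781, 0.624, -0.0, 0.0]
force: [1.5, -1.5, -4.1]
grip_width: 23.2
gripper_force: 50.0
```

```bash
python3 - <<'E'
from h import *
to([549.3,244.7,185],-12.7)
s=get_state(); p=camera("wrist"); P,u,v=pts(p,None,s)
m=np.hypot(P[:,0]-550,P[:,1]-247)<9; print("top z",np.percentile(P[m][:,2],[50,90]), m.sum())
cv2.imwrite("pics/w4.png",p["frame"][:,:,::-1])
E
```

```text
clock 9.55 tcp [549.9 245.7 186.7] tool z [-2.e-04 -3.e-04 -1.e+00] yaw y -12.78 F [ 1.5 -1.5 -4.1] w 23.2 49.977733846753836
rotvec [-0.0001  0.0003 -0.0013]
shift [-1.1 -0.4  1.7]
top z [208.03820802 208.80939549] 1150
```

View pics/w4.png

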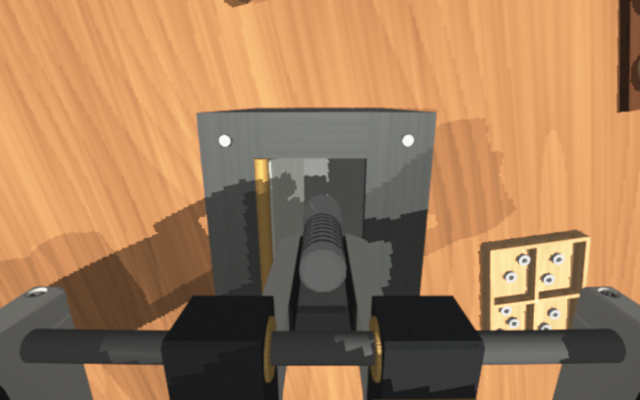

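The wrist view shows the flap swung down and the gauge in the mouth at (322,240). Its top is at z≈208, so about 62 mm is through. I'll let go now.

Request:
carry_out:
  series:
    - [0.06,[0,0,0],[0,0,0]]
    - [0.06,[0,0,0],[0,0,0]]
    - [0.06,[0,0,0],[0,0,0]]
    - [0.06,[0,0,0],[0,0,0]]
    - [0.06,[0,0,0],[0,0,0]]
    - [0.06,[0,0,0],[0,0,0]]
    - [0.06,[0,0,0],[0,0,0]]

```text
clock: 10.3
tool_pos: [550.0, 245.8, 187.0]
orientation: [0.781, 0.624, 0.0, 0.0]
force: [0.6, 0.2, -0.2]
grip_width: 59.9
gripper_force: 0.0
```

```bash
python3 - <<'E'
from h import *
to([549.3,244.7,185],-12.7)
s=get_state(); p=camera("wrist"); P,u,v=pts(p,None,s)
m=np.hypot(P[:,0]-550,P[:,1]-247)<20; print("z",np.percentile(P[m][:,2],[5,50,95]), m.sum())
cv2.imwrite("pics/w5.png",p["frame"][:,:,::-1])
E
```

```text
clock 10.3 tcp [550.  245.8 187. ] tool z [ 0.  0. -1.] yaw y -12.78 F [ 0.6  0.2 -0.2] w 59.9 0.0
rotvec [ 0.     -0.     -0.0013]
shift [-1.2 -0.4  2. ]
z [167.18332011 168.13973772 169.11391047] 3130
```

View pics/w5.png

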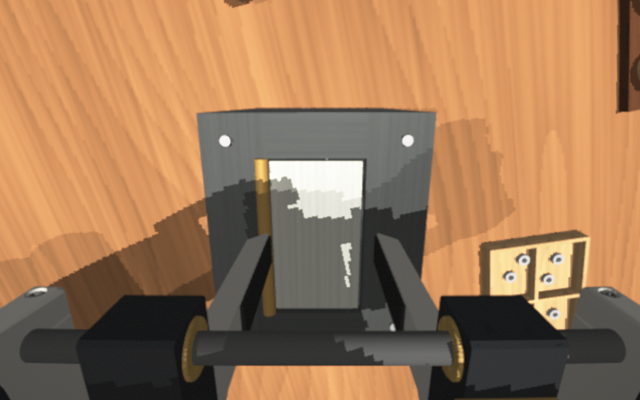

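The gauge is gone and the flap is shut: it lies level at z=168, with the white area spanning (270..365, 158..310). I'll retreat upward and hand in.

Request:
carry_out:
  series:
    - [0.06,[0,0,-0.01],[0,0,0]]
    - [0.06,[0,0,-0.02],[0,0,0]]
    - [0.06,[0,0,-0.03],[0,0,0]]
    - [0.06,[0,0,-0.03],[0,0,0]]
    - [0.06,[0,0,-0.01],[0,0,0]]
    - [0.06,[0,0,0],[0,0,0]]
    - [0.06,[0,0,0],[0,0,0]]
    - [0.06,[0,0,0],[0,0,0]]

```text
clock: 11.15
tool_pos: [549.1, 245.5, 284.7]
orientation: [0.781, 0.624, -0.002, -0.001]
force: [0.0, 0.6, -0.4]
grip_width: 60.3
gripper_force: 0.0
```

```bash
python3 - <<'E'
from h import *
p=camera("side"); r=cut_out(p,"short_gauge_mid")[0]
print(np.percentile(pts(p,r["region"])[0],[2,50,98],axis=0).round().tolist())
print(sign_off())
E
```

```text
Traceback (most recent call last):
IndexError: list index out of range
```

```bash
python3 - <<'E'
from h import *
for c in("top","side"):
    P=pts(camera(c))[0]; m=(abs(P[:,0]-480)<40)&(abs(P[:,1]+118)<40)&(P[:,2]>56)
    print(c,m.sum(),np.percentile(P[m],[3,50,97],axis=0).round().tolist() if m.any() else 0)
    if m.any(): ok=1
if ok: print(sign_off())
E
```

```text
top 78 [[472.0, -129.0, 59.0], [482.0, -118.0, 63.0], [492.0, -108.0, 67.0]]
side 76 [[469.0, -130.0, 56.0], [479.0, -121.0, 63.0], [488.0, -109.0, 66.0]]
the job is handed in; nothing more can be done
None
```

The long gauge was pushed about 62 mm through the flap, released and dropped into the return box; the flap shut behind it, the short gauge still stands where it was, and the job was handed in at about 11 s.

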